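Top up the yogurt maker and switch it back on

ROBOT

A 7-joint arm with a two-finger parallel gripper is mounted at the origin on the work surface. World frame = base frame: x ahead of the robot, y to its left, z up, the work surface at z = 0. Lengths are in m, angles in rad, forces in N, time in s.
With the tool pointing down it reaches from about 0.4 to 0.85 m from the base axis. Payload 10.4 kg.
Tool frame: the origin (TCP) lies on the centre line of the jaws, within the pads' length; the fingertips stand 17 mm ahead of it and the grasp point (between the pads) lies 2 mm behind it; z points along the fingers, y is the line along which they close (so a half turn about z gives the same grasp; the last joint's range is limited). The gripper opens to 85 mm and grips with 20 to 120 N. Pads are 22 mm wide; open, the fingers measure 114 mm over their backs; the gripper's body (76 mm by 85 mm) begins 54 mm behind the grasp point. The pads swing forward as they close: fully open they stand 13 mm farther back than shut.
Start: joints at [-1.368, 0.332, -0.065, 1.46, 0.022, 1.35, -0.088], TCP at [0.14, 0.609, 0.248] pointing down, gripper open.
Joint ranges: [-2.6, 2.6], [-0.5, 2.12], [-1.47, 1.34], [0.16, 2.42], [-1.27, 4.41], [0.06, 2.06], [-2.6, 2.6]. Speed limits (rad/s): [2.22, 2.22, 2.79, 2.79, 3.14, 3.14, 3.14].

INTERFACE

Orientations are given as a unit quaternion [x, y, z, w].
In Python, from workcell import sensors, imaging, order, spotter gives the robot as it stands. The module is installed in compiled form; this text tells all that it offers.
- The arm moves only by the shell command python3 -m inch 'ROWS' [FORCE]. ROWS is JSON, a list that holds one entry, the list of rows, each a list of 7 numbers: the shift along the tool's x, y, z in m, then the turn, a rotation vector about the tool's x, y, z in rad, then the closure, from -1 (fully open) to 1 (shut). In form: [[[x, y, z, ax, ay, az, hand], ...]]. A call has 1 to 10 rows; each row is the pose to reach, as a shift and turn from the pose commanded when the call began, along the tool's axes at that moment; what a row does not reach only later rows make up. A row lasts 1/10 s, in which the tool goes at most 50 mm and 8.59 degrees, less where a joint would pass 70% of its speed; a pose out of reach is approached as far as the arm can. A call with a gripper value outside its range is refused whole. The fingers move at their own pace and stop on an object; FORCE is the grip in N (left out, the last holds). Time passes only in rows, so rows that repeat a pose let the fingers close. It gives the time, the measured TCP pose, the force, the opening and the grip force at its end, in the units of the state.
- sensors.get_obs(): the state, without advancing time (a new reading comes with each control period).
- imaging.camera(name): name is "side" or "top" or "wrist"; returns the picture (400x640x3 uint8, blue, green, red); there is no depth.
- imaging.calibration(name): a dict with "mtx" (3x3 intrinsics, pixels), "D" ([k1, k2, p1, p2, k3] as OpenCV has them; the pictures are not rectified), "R" (3x3) and "t" (3): a world point X has camera coordinates R X + t; the wrist camera has in their place "tool_from_camera" (4x4, takes a point from camera to tool coordinates, whose origin is the TCP and whose axes are the flange's). Camera axes: x right, y down, z forward; pixel columns grow to the right and rows downward; lengths in m; the calibration is good to about 2 mm. A picture is of the moment at which its call begins: read the wrist's pose just before it. calibration takes no time and is no camera call.
- order.hand_in(): hands the job in; it is judged then, once.
Trained networks look in the newest picture that a camera, given by its name, has taken for a name from the list of things; names that differ only in an ending like _2 or _b are one class to them, and where a whole thing is asked for, a point or a joint stands for the part that bears it (a point fixed in the world has none). Each returns a list of dicts, best first, with "conf" (0 to 1); they miss things now and then, are a little off and sometimes report something else, mostly with a low value. They report only what shows in the picture. A call takes as long as a camera call. They do not tell look-alikes from the thing itself.
- spotter.look_for(label, camera): "pixel" ([column, row] in pixels, amid what is visible of it).
The state is a dict: "clock": time; "joint_pos": joint angles; "joint_velocities": joint speeds; "tau": joint torques, N m; "position": TCP position; "ee_rot": TCP orientation; "ft_force": force on the tool from outside, world axes, zero at the start; "torque": the same for the moment, N m; "grip_width": opening from 0.0 (shut) to 1.0 (fully open); "grasp_force": force on a finger pad.
Only numpy, scipy, OpenCV 4.12 (cv2) and the standard library are available. Lean on these libraries where they do the work, as an engineer would, in place of code of your own. Each camera call takes 0.05 s, during which the arm holds its last target. There are 200 camera calls.

TASK

The yogurt maker on the counter is only partly loaded: first pull its switch knob out to its detent to turn the heater off, and leave it out while you load. Then stand one of the spare lidded jars from the counter upright in every empty well, setting each one down rather than dropping it and leaving the jars already in place alone, and when all six wells are filled push the knob fully home again. Leave the unneeded spare jars standing on the counter and do not disturb the mug and the tin among them.

Things in the scene. Friction and masses are not known exactly. Their poses are not given: they have to be found in the camera images.
- maker: fixed yogurt maker, yaw within 0.15. Origin: on the counter under the centre of its 2 (x) by 3 (y) open square wells (steel block 180 x 266 mm, rims 60 mm high, wells 78 mm wide, 86 mm apart, walls 8 mm, floors 20 mm up). At its +y end a switch panel slopes to the robot; the knob's axis leaves it at (-10, 188, 75) mm along (-0.408, 0, 0.913) in this frame.
- well1 (a point): centre of the floor of a well of the yogurt maker (row nearer the robot, -y column), at (-43, -86, 20) mm in the maker's frame; a jar's origin comes to rest here, give or take 7 mm of play
- well2 (a point): centre of the floor of a well of the yogurt maker (row nearer the robot, middle column), at (-43, 0, 20) mm in the maker's frame; a jar's origin comes to rest here, give or take 7 mm of play
- well3 (a point): centre of the floor of a well of the yogurt maker (row nearer the robot, +y column), at (-43, 86, 20) mm in the maker's frame; a jar's origin comes to rest here, give or take 7 mm of play
- well4 (a point): centre of the floor of a well of the yogurt maker (far row, -y column), at (43, -86, 20) mm in the maker's frame; a jar's origin comes to rest here, give or take 7 mm of play
- well5 (a point): centre of the floor of a well of the yogurt maker (far row, middle column), at (43, 0, 20) mm in the maker's frame; a jar's origin comes to rest here, give or take 7 mm of play
- well6 (a point): centre of the floor of a well of the yogurt maker (far row, +y column), at (43, 86, 20) mm in the maker's frame; a jar's origin comes to rest here, give or take 7 mm of play
- knob (a joint): push-pull switch knob, travel along its axis (m): 0 = pushed fully home, 0.025 = pulled out to its detent. Snaps to either end and rests there: an over-centre spring resists with up to about 7 N until half way, then helps.
- knob_top (a point): centre of the outer face of the push-pull knob, moves with it; z = its axis, out of the panel. A black round cap 34 mm wide, 22 mm long on a thin stem; pushed in, its outer face is 34 mm and its underside 12 mm above the sloping panel (135 x 108 mm); under it a collar 16 mm wide and a bezel 42 mm wide, 3 mm high.
- loaded1: white ceramic jar with wooden lid, one closed piece, 0.15-0.31 kg: round body 64 mm wide, 74 mm high with its lid (65 mm wide); on the lid a cylindrical grip knob 26 mm wide, 30 mm tall; 104 mm in all. Origin: centre of underside; z up. Already in well 1 if it is there at all (None: absent, that well starts empty); 1 to 3 of the six are present.
- loaded2: white ceramic jar with wooden lid, one closed piece, 0.15-0.31 kg: round body 64 mm wide, 74 mm high with its lid (65 mm wide); on the lid a cylindrical grip knob 26 mm wide, 30 mm tall; 104 mm in all. Origin: centre of underside; z up. Already in well 2 if it is there at all (None: absent, that well starts empty); 1 to 3 of the six are present.
- loaded3: white ceramic jar with wooden lid, one closed piece, 0.15-0.31 kg: round body 64 mm wide, 74 mm high with its lid (65 mm wide); on the lid a cylindrical grip knob 26 mm wide, 30 mm tall; 104 mm in all. Origin: centre of underside; z up. Already in well 3 if it is there at all (None: absent, that well starts empty); 1 to 3 of the six are present.
- loaded4: white ceramic jar with wooden lid, one closed piece, 0.15-0.31 kg: round body 64 mm wide, 74 mm high with its lid (65 mm wide); on the lid a cylindrical grip knob 26 mm wide, 30 mm tall; 104 mm in all. Origin: centre of underside; z up. Already in well 4 if it is there at all (None: absent, that well starts empty); 1 to 3 of the six are present.
- loaded5: white ceramic jar with wooden lid, one closed piece, 0.15-0.31 kg: round body 64 mm wide, 74 mm high with its lid (65 mm wide); on the lid a cylindrical grip knob 26 mm wide, 30 mm tall; 104 mm in all. Origin: centre of underside; z up. Already in well 5 if it is there at all (None: absent, that well starts empty); 1 to 3 of the six are present.
- loaded6: white ceramic jar with wooden lid, one closed piece, 0.15-0.31 kg: round body 64 mm wide, 74 mm high with its lid (65 mm wide); on the lid a cylindrical grip knob 26 mm wide, 30 mm tall; 104 mm in all. Origin: centre of underside; z up. Already in well 6 if it is there at all (None: absent, that well starts empty); 1 to 3 of the six are present.
- spare1: white ceramic jar with wooden lid, one closed piece, 0.15-0.31 kg: round body 64 mm wide, 74 mm high with its lid (65 mm wide); on the lid a cylindrical grip knob 26 mm wide, 30 mm tall; 104 mm in all. Origin: centre of underside; z up. A spare standing on the counter to the robot's right, more of them than there are empty wells.
- spare2: white ceramic jar with wooden lid, one closed piece, 0.15-0.31 kg: round body 64 mm wide, 74 mm high with its lid (65 mm wide); on the lid a cylindrical grip knob 26 mm wide, 30 mm tall; 104 mm in all. Origin: centre of underside; z up. A spare standing on the counter to the robot's right, more of them than there are empty wells.
- spare3: white ceramic jar with wooden lid, one closed piece, 0.15-0.31 kg: round body 64 mm wide, 74 mm high with its lid (65 mm wide); on the lid a cylindrical grip knob 26 mm wide, 30 mm tall; 104 mm in all. Origin: centre of underside; z up. A spare standing on the counter to the robot's right, more of them than there are empty wells.
- spare4: white ceramic jar with wooden lid, one closed piece, 0.15-0.31 kg: round body 64 mm wide, 74 mm high with its lid (65 mm wide); on the lid a cylindrical grip knob 26 mm wide, 30 mm tall; 104 mm in all. Origin: centre of underside; z up. A spare standing on the counter to the robot's right, more of them than there are empty wells.
- spare5: white ceramic jar with wooden lid, one closed piece, 0.15-0.31 kg: round body 64 mm wide, 74 mm high with its lid (65 mm wide); on the lid a cylindrical grip knob 26 mm wide, 30 mm tall; 104 mm in all. Origin: centre of underside; z up. A spare standing on the counter to the robot's right, more of them than there are empty wells.
- spare6: white ceramic jar with wooden lid, one closed piece, 0.15-0.31 kg: round body 64 mm wide, 74 mm high with its lid (65 mm wide); on the lid a cylindrical grip knob 26 mm wide, 30 mm tall; 104 mm in all. Origin: centre of underside; z up. A spare standing on the counter to the robot's right, more of them than there are empty wells.
- mug: bystander: white mug, 76 mm in diameter, 85 mm tall, standing among the spare jars; origin under its centre
- tin: bystander: steel tin with a paper label, 66 mm in diameter, 95 mm tall, flat top, standing among the spare jars; origin under its centre
Not all that is in view belongs to the job. What is shaped like the spare5 but blue is not meant. What is shaped like the spare3 but blue is not meant.

How it is judged:
By the outcome, as a careful person would: the job done as asked, in the order asked, and still so for the second after the job is handed in, with the robot touching nothing.
Of loaded1, loaded2, loaded3, loaded4, loaded5, loaded6 only 1 to 3 are there at a start; the rules pass over those that are not, and their reading is None.
At some moment in a run one of spare1, spare2, spare3, spare4, spare5, spare6 may be knocked a few centimetres aside while the robot is not near it.
It also fails if it takes over 210 s, if anything falls off the work surface, if the arm or the gripper's body presses on something with over 40 N, if the wrist force passes 120 N, or if a joint passes its speed limit or range.

## Working session

There is one attempt and no reset: what is moved stays moved. The work goes in short steps, Python scripts to look and compute and a shell command to move; the robot and the scene stay as the last step left them, time stands still between calls to the robot, and variables do not carry over. Pictures are saved under pics/ and viewed, at most 14 in all, crops included, and the job is handed in when it is done.

```bash
mkdir -p pics; python3 - <<'E'
from workcell import sensors, imaging, spotter
import cv2,numpy as np
o=sensors.get_obs();print({k:np.round(v,3).tolist() for k,v in o.items()})
for c in ("side","top"):
    cv2.imwrite(f"pics/{c}0.png",imaging.camera(c))
    k=imaging.calibration(c);print(c,[np.round(k[x],3).tolist() for x in k])
    for n in ("spare1","loaded1","maker","knob_top","mug","tin"):
        print(n,[(np.round(d["pixel"]).tolist(),round(d["conf"],2)) for d in spotter.look_for(n,c)])
print({a:np.round(b,3).tolist() for a,b in imaging.calibration("wrist").items()})
E
```

```text
{'clock': 0.0, 'joint_pos': [-1.368, 0.333, -0.065, 1.461, 0.022, 1.35, -0.088], 'joint_velocities': [-0.001, 0.002, -0.0, -0.002, 0.001, -0.002, -0.0], 'tau': [-0.001, -62.547, 0.049, -39.16, 0.016, 0.01, 0.0], 'position': [0.14, 0.609, 0.248], 'ee_rot': [0.113, 0.994, -0.001, -0.0], 'ft_force': [-0.475, -0.484, -0.386], 'torque': [0.006, -0.032, -0.01], 'grasp_force': 0.0, 'grip_width': 0.998}
side [[[428.483, 0.0, 326.479], [0.0, 428.483, 200.061], [0.0, 0.0, 1.0]], [-0.044, 0.0, 0.0, 0.0, 0.0], [[0.954, -0.3, 0.016], [-0.141, -0.493, -0.858], [0.265, 0.817, -0.513]], [-0.481, 0.132, 0.897]]
spare1 [([261.0, 258.0], 0.95), ([411.0, 228.0], 0.92), ([437.0, 260.0], 0.85), ([474.0, 296.0], 0.84), ([271.0, 331.0], 0.83), ([359.0, 238.0], 0.77), ([340.0, 326.0], 0.71), ([308.0, 239.0], 0.68), ([386.0, 270.0], 0.61)]
loaded1 [([344.0, 181.0], 0.7)]
maker [([311.0, 179.0], 0.73), ([360.0, 237.0], 0.61)]
knob_top [([412.0, 229.0], 0.49)]
mug [([410.0, 312.0], 0.9)]
tin [([329.0, 281.0], 0.91), ([308.0, 240.0], 0.45), ([292.0, 136.0], 0.4)]
top [[[382.398, 0.0, 320.996], [0.0, 382.398, 199.771], [0.0, 0.0, 1.0]], [-0.051, 0.0, 0.0, 0.0, 0.0], [[0.029, -0.999, 0.036], [-0.998, -0.031, -0.05], [0.051, -0.035, -0.998]], [-0.027, 0.492, 1.077]]
spare1 [([404.0, 146.0], 0.94), ([444.0, 146.0], 0.93), ([362.0, 139.0], 0.88), ([438.0, 227.0], 0.76), ([434.0, 267.0], 0.68), ([401.0, 182.0], 0.66), ([357.0, 183.0], 0.65), ([359.0, 216.0], 0.62), ([362.0, 262.0], 0.61)]
loaded1 [([298.0, 168.0], 0.79)]
maker [([240.0, 182.0], 0.65)]
knob_top [([195.0, 192.0], 0.65), ([358.0, 218.0], 0.59)]
mug [([443.0, 187.0], 0.55)]
tin []
{'mtx': [[350.376, 0.0, 324.652], [0.0, 350.376, 202.102], [0.0, 0.0, 1.0]], 'D': [-0.07, 0.0, 0.0, 0.0, 0.0], 'tool_from_camera': [[0.001, -0.956, -0.292, 0.075], [1.0, 0.0, 0.001, 0.0], [-0.001, -0.293, 0.956, -0.124], [0.0, 0.0, 0.0, 1.0]]}
```

View pics/top0.png

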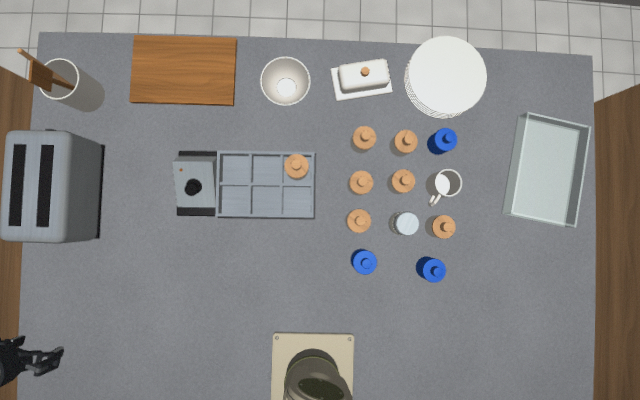

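View pics/side0.png

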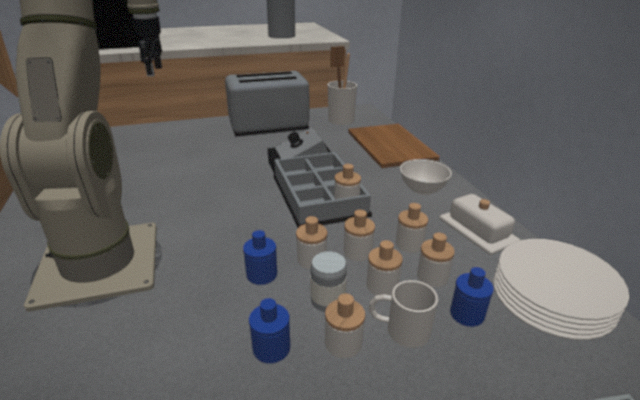

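The top view shows one loaded jar at pixel (296,165), in well 4. There are six wooden-lidded spares at (364,137), (405,141), (361,182), (403,180), (358,221) and (444,226). The blue look-alikes are at (445,140), (364,262) and (433,270). The tin is at (406,223), the mug at (449,184), and the black knob at (193,187). In the side view everything stands upright.

```bash
cat > h.py <<'E'
import numpy as np,cv2
from workcell import sensors,imaging
from scipy.spatial.transform import Rotation as Rn
def cam(c,o=None):
    k=imaging.calibration(c); K=np.array(k["mtx"]);D=np.array(k["D"])
    if c=="wrist":
        T=np.array(k["tool_from_camera"]);A=Rn.from_quat(o["ee_rot"]).as_matrix()
        R=A@T[:3,:3];C=A@T[:3,3]+o["position"]
        return K,D,R.T,-R.T@C
    return K,D,np.array(k["R"]),np.array(k["t"])
def ray(px,z,cm):
    K,D,R,t=cm;p=cv2.undistortPoints(np.array(px,float).reshape(-1,1,2),K,D)[:,0]
    d=np.c_[p,np.ones(len(p))]@R; C=-R.T@t
    return C+d*((z-C[2])/d[:,2])[:,None]
def proj(X,cm):
    K,D,R,t=cm;return cv2.projectPoints(np.array(X,float),cv2.Rodrigues(R)[0],t,K,D)[0][:,0]
def go(Rt,pt):
    "shift and rotvec from current measured pose to target"
    o=sensors.get_obs();A=Rn.from_quat(o["ee_rot"])
    return np.round(A.inv().apply(np.array(pt)-o["position"]),4),np.round((A.inv()*Rt).as_rotvec(),4)
DOWN=Rn.from_matrix([[-1,0,0],[0,1,0],[0,0,-1]])
def maker(x,y,yaw):return lambda P:np.array([x,y,0])+Rn.from_euler('z',yaw).apply(P)
def blobs(m,amin):
    n,l,s,c=cv2.connectedComponentsWithStats(m.astype(np.uint8));return [(c[i].round(1).tolist(),int(s[i,4])) for i in range(1,n) if s[i,4]>=amin]
E
python3 - <<'E'
from h import *
from scipy.optimize import least_squares
im=cv2.imread("pics/top0.png");cm=cam("top");print("cam C",-cm[2].T@cm[3])
cor=np.array([(217,151),(314.5,151),(315,218),(217.5,218)])
mod=np.array([(90,133,60),(90,-133,60),(-90,-133,60),(-90,133,60)])/1e3
f=lambda v:(proj(maker(*v)(mod),cm)-cor).ravel()
r=least_squares(f,[.5,.1,0]);print("maker",r.x.round(4),r.fun.round(1))
M=maker(*r.x)
kt=M(np.array([-.01,.188,.075])+.034*np.array([-.408,0,.913]));print("knob",kt.round(4),proj([kt],cm))
h=cv2.cvtColor(im,cv2.COLOR_BGR2HSV);m=(h[...,0]>5)&(h[...,0]<20)&(h[...,1]>90)
for c,a in blobs(m,60):
    if 120<c[1]<300: print(c,a,ray(c,.08,cm).round(3))
print("blue/tin/mug",ray([(445,140),(364,262),(433,270),(406,223),(449,184)],.09,cm).round(3))
# rotate to knob pose
Rk=Rn.from_euler('z',r.x[2])*Rn.from_matrix(np.c_[[-.913,0,-.408],[0,1,0],[.408,0,-.913]])
ax=Rk.apply([0,0,1]);print("axis in",ax.round(3))
print("pre",kt-.10*ax,go(Rk,kt-.10*ax),np.linalg.norm(go(Rk,kt)[1]))
E
```

```text
cam C [0.4374205  0.02553171 1.10064564]
maker [0.528  0.14   0.0358] [ 0.3  0.7  0.3  0.5  0.1 -0.9 -0.7 -0.3]
knob [0.4974 0.327  0.106 ] [[191.55574079 192.22507353]]
[617.5, 246.5] 13638 [[ 0.383 -0.853  0.08 ]]
[363.9, 137.5] 407 [[ 0.662 -0.122  0.08 ]]
[405.3, 141.2] 408 [[ 0.657 -0.235  0.08 ]]
[296.1, 165.8] 434 [[0.579 0.059 0.08 ]]
[360.7, 182.1] 414 [[ 0.54  -0.116  0.08 ]]
[402.8, 180.6] 412 [[ 0.548 -0.23   0.08 ]]
[358.4, 220.4] 424 [[ 0.437 -0.112  0.08 ]]
[443.0, 226.3] 427 [[ 0.428 -0.343  0.08 ]]
[9.4, 288.0] 1931 [[0.228 0.815 0.08 ]]
blue/tin/mug [[ 0.662 -0.342  0.09 ]
 [ 0.328 -0.128  0.09 ]
 [ 0.311 -0.314  0.09 ]
 [ 0.434 -0.238  0.09 ]
 [ 0.542 -0.354  0.09 ]]
axis in [ 0.408  0.015 -0.913]
pre [0.45665747 0.32552366 0.19734049] (array([-0.3722, -0.2055,  0.051 ]), array([-0.0548, -0.4178, -0.2577])) 0.4939323536679896
```

```bash
for i in 1; do python3 -m inch '[[[-0.372,-0.2055,0.051,-0.0548,-0.4178,-0.2577,-1],[-0.372,-0.2055,0.051,-0.0548,-0.4178,-0.2577,-1],[-0.372,-0.2055,0.051,-0.0548,-0.4178,-0.2577,-1],[-0.372,-0.2055,0.051,-0.0548,-0.4178,-0.2577,-1],[-0.372,-0.2055,0.051,-0.0548,-0.4178,-0.2577,-1],[-0.372,-0.2055,0.051,-0.0548,-0.4178,-0.2577,-1],[-0.372,-0.2055,0.051,-0.0548,-0.4178,-0.2577,-1],[-0.372,-0.2055,0.051,-0.0548,-0.4178,-0.2577,-1],[-0.372,-0.2055,0.051,-0.0548,-0.4178,-0.2577,-1],[-0.372,-0.2055,0.051,-0.0548,-0.4178,-0.2577,-1]]]' 60; done
python3 -m inch '[[[0,0,0,0,0,0,-1],[0,0,0,0,0,0,-1],[0,0,0,0,0,0,-1]]]'
python3 - <<'E'
from h import *
from workcell import spotter
o=sensors.get_obs();im=imaging.camera("wrist");cm=cam("wrist",o);cv2.imwrite("pics/w1.png",im)
print([(np.round(d["pixel"],1),round(d["conf"],2)) for d in spotter.look_for("knob_top","wrist")])
M=maker(.528,.14,.0358)
mod=np.array([(0,0,0)]);a=np.array([-.408,0,.913])
kt=M(np.array([-.01,.188,.075])+.034*a);kp=M(np.array([-.01,.188,.075]))
for p in proj([kt,kp],cm): print(p); 
print(proj(M(np.array([(-90,133,60),(90,133,60),(-4,133,60)])/1e3),cm))
E
```

```text
clock: 1.7
position: [0.4593, 0.3213, 0.1971]
ee_rot: [-0.014, 0.978, 0.003, 0.209]
ft_force: [0.5, 0.0, 1.0]
grip_width: 1.002
grasp_force: 0.0
clock: 2.0
position: [0.4556, 0.3268, 0.1974]
ee_rot: [-0.019, 0.978, 0.004, 0.209]
ft_force: [-0.4, 0.4, 0.2]
grip_width: 0.999
grasp_force: 0.0
[(array([330.6, 211.8]), 0.9)]
[321.99892538 212.52278919]
[322.24102312 198.33443658]
[[238.65066247  91.08497673]
 [267.11828647 265.06113518]
 [254.8465619  191.89112361]]
```

View pics/w1.png

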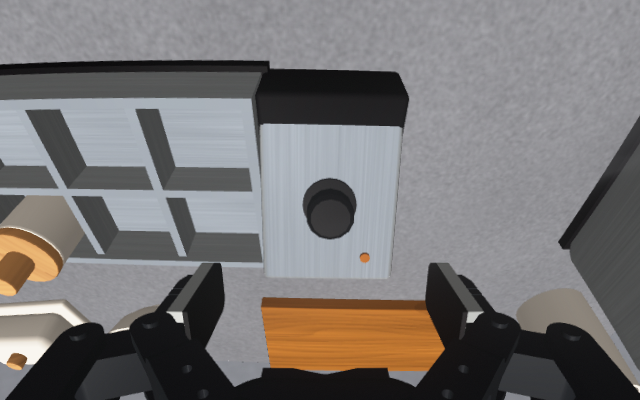

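```bash
python3 - <<'E'
from h import *
from scipy.optimize import least_squares
o=sensors.get_obs();cm=cam("wrist",o)
a=np.array([-.408,0,.913])
mod=np.array([(0,43,60),(0,-43,60),(90,133,60),(-90,133,60)])/1e3
pk=np.array([-.01,.188,.075])+.034*a
mod=np.vstack([mod,pk]);px=np.array([(158,190),(66,189),(263,263),(251,98),(330,215)])
print("pred",proj(maker(.528,.14,.0358)(mod),cm).round(0).tolist())
f=lambda v:(proj(maker(*v)(mod),cm)-px).ravel()
r=least_squares(f,[.528,.14,.03],loss="soft_l1");print(r.x.round(4),f(r.x).round(1))
t=cam("top");im=cv2.imread("pics/top0.png")
big=cv2.resize(im[140:230,160:330],None,fx=4.5,fy=4.5,interpolation=cv2.INTER_CUBIC)
for v,c in ((r.x,(0,0,255)),((.528,.14,.0358),(0,255,0))):
    q=proj(maker(*v)(np.array([(90,133,60),(90,-133,60),(-90,-133,60),(-90,133,60)])/1e3),t)
    cv2.polylines(big,[np.int32((q-[160,140]+.5)*4.5)],True,c,1)
cv2.imwrite("pics/topfit.png",big)
E
```

```text
pred [[149.0, 195.0], [54.0, 196.0], [267.0, 265.0], [239.0, 91.0], [322.0, 212.0]]
[ 0.5228  0.1443 -0.0063] [ -5.    2.5 -11.4   0.3   5.1   2.3   0.5  -6.3   0.4   0.5]
```

View pics/topfit.png

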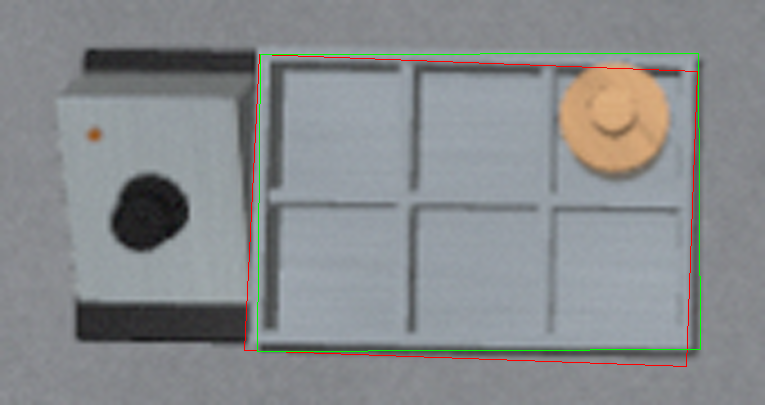

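The green outline (0.528, 0.140, yaw 0.036) lies on the maker's rim. The knob cap's centre is near (191.5,188) in the top view. I'll triangulate the cap next.

```bash
python3 - <<'E'
from h import *
from scipy.optimize import least_squares
o=sensors.get_obs();cw=cam("wrist",o);ct=cam("top");cs=cam("side")
M=maker(.528,.14,.0358);a=np.array([-.408,0,.913]);p=np.array([-.01,.188,.075])
kt=M(p+.034*a)
print("pred",[proj([kt],c).round(1).tolist() for c in (ct,cs,cw)])
for nm,obs in (("top+wrist",[(ct,(191.5,188.4)),(cw,(330,215))]),("top+side",[(ct,(191.5,188.4)),(cs,(295,138))]),("all",[(ct,(191.5,188.4)),(cw,(330,215)),(cs,(295,138))])):
    f=lambda X:np.concatenate([(proj([X],c)[0]-q) for c,q in obs]); r=least_squares(f,kt);print(nm,r.x.round(4),f(r.x).round(1))
s=cv2.imread("pics/side0.png");b=cv2.resize(s[110:220,250:390],None,fx=5,fy=5,interpolation=cv2.INTER_CUBIC)
for X,c in ((kt,(0,255,0)),(r.x,(0,0,255))):
    cv2.circle(b,tuple(np.int32((proj([X],cs)[0]-[250,110]+.5)*5)),4,c,-1)
q=proj(M(np.array([(90,133,60),(90,-133,60),(-90,-133,60),(-90,133,60)])/1e3),cs)
cv2.polylines(b,[np.int32((q-[250,110]+.5)*5)],True,(0,255,0),1)
cv2.imwrite("pics/sidefit.png",b)
E
```

```text
pred [[[191.5, 192.2]], [[291.0, 134.5]], [[322.5, 212.3]]]
top+wrist [0.5087 0.3326 0.0964] [-0.8 -0.3 -0.2 -0.1]
top+side [0.5092 0.3317 0.092 ] [ 0.1 -0.3 -0.4  0. ]
all [0.5105 0.3327 0.0941] [-0.5 -0.9 -0.2 -0.4 -0.  -0.8]
```

View pics/sidefit.png

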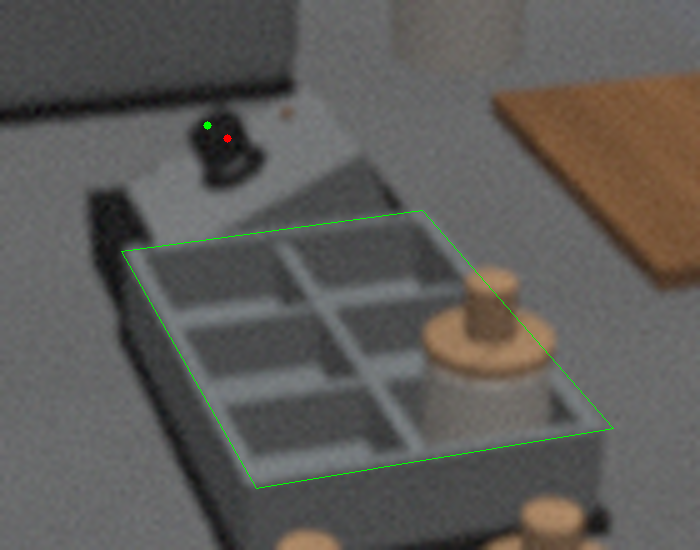

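The side view confirms the rim outline. The predicted cap face (green) sits on the cap, so I'll measure the cap's extents numerically.

```bash
python3 - <<'E'
from h import *
o=sensors.get_obs();cw=cam("wrist",o);ct=cam("top");cs=cam("side")
M=maker(.528,.14,.0358);a=np.array([-.408,0,.913]);p=np.array([-.01,.188,.075])
u=np.array([.913,0,.408]);v=np.array([0,1,0])
th=np.linspace(0,6.28,60)
ring=lambda h,r:M(p+h*a+r*(np.cos(th)[:,None]*u+np.sin(th)[:,None]*v))
bb=lambda q:(q.min(0).round(1).tolist(),q.max(0).round(1).tolist())
for nm,c,f,reg,thr in (("top",ct,"top0",(180,205,175,207),60),("wrist",cw,"w1",(285,375,160,260),70),("side",cs,"side0",(280,310,128,150),45)):
    print(nm,"pred cap",bb(proj(np.vstack([ring(.034,.017),ring(.012,.017)]),c)),"face",bb(proj(ring(.034,.017),c)),"bezel",bb(proj(ring(0.003,.021),c)))
    g=cv2.imread(f"pics/{f}.png").max(2);x0,x1,y0,y1=reg;m=g[y0:y1,x0:x1]<thr
    ys,xs=np.where(m);print("   dark",xs.min()+x0,ys.min()+y0,xs.max()+x0,ys.max()+y0,"n",m.sum())
    if nm=="top":print(g[178:206:2,182:206:2])
    if nm=="wrist":print(g[170:246:6,296:364:5])
E
```

```text
top pred cap ([184.9, 183.3], [200.3, 198.3]) face ([184.9, 186.0], [198.1, 198.3]) bezel ([186.9, 180.8], [202.7, 195.6])
   dark 185 179 201 195 n 197
[[162 163 158 163 139 119 115 153 162 162 164 157]
 [159 162 160  92  35  32  40  30 111 160 164 158]
 [162 165 127  31  30  29  33  35  33 120 164 161]
 [159 164  87  24  36  35  26  26  39  31 161 163]
 [159 148  40  38  36  31  38  24  28  35 160 161]
 [161 113  27  35  29  25  38  34  30  39 160 163]
 [163 113  35  38  35  33  33  28  22  80 164 164]
 [161 155  45  39  33  31  31  36  80 160 168 166]
 [162 163 142  41  31  33  52 142 161 163 164 168]
 [161 162 162 157 146 145 161 161 163 164 167 167]
 [164 164 163 163 165 162 166 163 165 165 164 169]
 [163 162 163 161 163 160 164 162 168 166 165 170]
 [161 161 163 164 166 162 166 165 166 168 165 170]
 [158 161 166 164 168 163 164 161 168 167 162 166]]
wrist pred cap ([297.3, 180.3], [347.6, 235.6]) face ([297.3, 188.0], [347.6, 235.6]) bezel ([295.1, 172.2], [350.3, 225.1])
   dark 304 179 355 238 n 2496
[[191 192 188 189 184 186 184 186 185 183 187 187 184 188]
 [192 190 187 188 183 187 183 185 183 184 187 186 185 188]
 [191 190 187 188  53  53  53  52  52  48 185 185 184 188]
 [190 190 187  55  54  54  49  44  52  52  51 150 184 185]
 [189 189  55  57  34  33  33  34  33  32  50  51 185 184]
 [188 189  57  33  35  35  47  54  40  34  33  51 162 182]
 [187 188  59  36  55  57  54  54  54  54  39  34 122 182]
 [187 188  53  40  58  57  56  55  54  54  54  37 181 181]
 [186 187 136  56  59  58  58  57  55  55  55  39 183 181]
 [186 187 186  43  59  60  59  58  58  57  58  43 183 182]
 [184 186 185  87  60  60  60  60  59  59  46 179 184 183]
 [184 186 186 186 180  39  50  55  46  92 186 180 185 184]
 [184 185 185 185 180 185 181 183 181 185 185 179 186 185]]
side pred cap ([285.6, 131.0], [299.4, 144.2]) face ([285.6, 131.0], [296.3, 138.1]) bezel ([288.9, 138.7], [301.9, 147.5])
   dark 280 128 305 146 n 165
```

```bash
python3 -m inch '[[[-0.003,0.0025,0.04,0,0,0,-1],[-0.003,0.0025,0.08,0,0,0,-1],[-0.003,0.0025,0.1,0,0,0,-1],[-0.003,0.0025,0.11,0,0,0,-1],[-0.003,0.0025,0.11,0,0,0,-1]]]'
python3 -m inch '[[[0,0,0,0,0,0,1],[0,0,0,0,0,0,1],[0,0,0,0,0,0,1],[0,0,0,0,0,0,1],[0,0,0,0,0,0,1],[0,0,0,0,0,0,1]]]' 60
```

```text
clock: 2.6
position: [0.5036, 0.3296, 0.0971]
ee_rot: [-0.018, 0.978, 0.003, 0.208]
ft_force: [0.0, -0.4, 0.5]
grip_width: 1.001
grasp_force: 0.0
clock: 3.2
position: [0.5037, 0.3323, 0.0999]
ee_rot: [-0.018, 0.978, 0.006, 0.209]
ft_force: [-6.0, 2.7, 9.5]
grip_width: 0.369
grasp_force: 58.6
```

```bash
python3 -m inch '[[[0,0,-0.008,0,0,0,1],[0,0,-0.015,0,0,0,1],[0,0,-0.022,0,0,0,1],[0,0,-0.026,0,0,0,1],[0,0,-0.026,0,0,0,1],[0,0,-0.026,0,0,0,1]]]' 60
python3 -m inch '[[[0,0,0,0,0,0,-1],[0,0,0,0,0,0,-1],[0,0,0,0,0,0,-1],[0,0,0,0,0,0,-1],[0,0,-0.04,0,0,0,-1],[0,0,-0.08,0,0,0,-1],[0,0,-0.08,0,0,0,-1],[0,0,-0.08,0,0,0,-1]]]'
python3 - <<'E'
from h import *
from workcell import spotter
o=sensors.get_obs();im=imaging.camera("wrist");cv2.imwrite("pics/w2.png",im)
print(o["position"].round(4) if hasattr(o["position"],"round") else o["position"])
E
```

```text
clock: 3.8
position: [0.4934, 0.3321, 0.1229]
ee_rot: [-0.019, 0.978, 0.006, 0.21]
ft_force: [4.2, 8.4, -5.7]
grip_width: 0.369
grasp_force: 69.0
clock: 4.6
position: [0.4608, 0.3286, 0.1958]
ee_rot: [-0.017, 0.978, 0.005, 0.209]
ft_force: [-0.9, 0.6, 0.5]
grip_width: 1.003
grasp_force: 0.0
[0.4608 0.3286 0.1958]
```

View pics/w2.png

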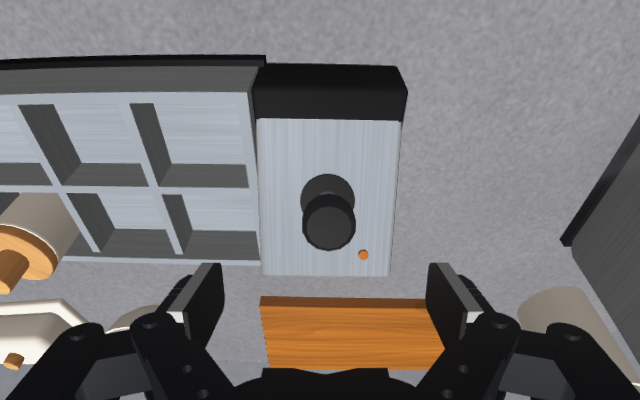

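The cap now stands clearly farther out, with its face at (329,222) and the bezel separate, so the knob is at its detent. Next, the spares.

```bash
python3 - <<'E'
from h import *
print(go(DOWN,[.52,-.17,.30]))
E
```

```text
(array([-0.0809, -0.4998, -0.0792]), array([0.0075, 0.42  , 0.0351]))
```

```bash
python3 -m inch '[[[-0.081,-0.1,-0.079,0.0075,0.42,0.035,-1],[-0.081,-0.1,-0.079,0.0075,0.42,0.035,-1],[-0.081,-0.2,-0.079,0.0075,0.42,0.035,-1],[-0.081,-0.3,-0.079,0.0075,0.42,0.035,-1],[-0.081,-0.4,-0.079,0.0075,0.42,0.035,-1],[-0.081,-0.5,-0.079,0.0075,0.42,0.035,-1],[-0.081,-0.5,-0.079,0.0075,0.42,0.035,-1],[-0.081,-0.5,-0.079,0.0075,0.42,0.035,-1],[-0.081,-0.5,-0.079,0.0075,0.42,0.035,-1],[-0.081,-0.5,-0.079,0.0075,0.42,0.035,-1]]]'
python3 -m inch '[[[0,0,0,0,0,0,-1],[0,0,0,0,0,0,-1],[0,0,0,0,0,0,-1],[0,0,0,0,0,0,-1]]]'
cat > jars.py <<'E'
from h import *
def orange(im):
    h=cv2.cvtColor(im,cv2.COLOR_BGR2HSV);return (h[...,0]>5)&(h[...,0]<20)&(h[...,1]>90)
def fitjar(mask,cm,x,y,z0=0.):
    "fit jar xy by matching the silhouette of wooden lid + knob to the orange mask"
    from scipy.optimize import minimize
    th=np.linspace(0,2*np.pi,40)
    def sil(v):
        m=np.zeros(mask.shape,np.uint8)
        for r,za,zb in ((.0325,.064,.074),(.013,.074,.104)):
            P=np.vstack([np.c_[v[0]+r*np.cos(th),v[1]+r*np.sin(th),0*th+z0+z] for z in (za,zb)])
            cv2.fillConvexPoly(m,cv2.convexHull(np.int32(np.round(proj(P,cm)*16))),1,shift=4)
        return m>0
    g=proj([[x,y,z0+.08]],cm)[0];yy,xx=np.mgrid[:mask.shape[0],:mask.shape[1]]
    near=(np.hypot(xx-g[0],yy-g[1])<90)
    n,l=cv2.connectedComponents((mask&near).astype(np.uint8))
    d=[np.hypot(*(np.argwhere(l==i)[:,::-1].mean(0)-g)) if (l==i).sum()>60 else 1e9 for i in range(1,n)]
    mk=l==1+int(np.argmin(d))
    f=lambda v:(sil(v)^mk).sum()
    r=minimize(f,[x,y],method="Nelder-Mead",options=dict(initial_simplex=[[x,y],[x+.02,y],[x,y+.02]],xatol=2e-4))
    return r.x,r.fun,mk.sum()
E
python3 - <<'E'
from jars import *
o=sensors.get_obs();im=imaging.camera("wrist");cw=cam("wrist",o);cv2.imwrite("pics/w3.png",im)
top=imaging.camera("top");ct=cam("top");print(np.round(o["position"],4),np.round(o["ee_rot"],3))
for x,y in ((.662,-.122),(.657,-.235),(.54,-.116),(.548,-.23),(.437,-.112),(.428,-.343)):
    for m,c in ((orange(im),cw),(orange(top),ct)):
        try:
            r=fitjar(m,c,x,y);print((x,y),r[0].round(4),r[1:],end=' ')
        except Exception as e: print(e)
    print()
E
```

```text
clock: 5.65
position: [0.5173, -0.1297, 0.2968]
ee_rot: [0.0, 1.0, -0.0, -0.001]
ft_force: [1.4, -0.8, 0.5]
grip_width: 0.998
grasp_force: 0.0
clock: 6.05
position: [0.518, -0.1259, 0.2971]
ee_rot: [-0.001, 1.0, -0.0, -0.0]
ft_force: [-0.2, -0.4, 0.3]
grip_width: 1.001
grasp_force: 0.0
[ 0.518  -0.1259  0.2971] [-0.001  1.    -0.    -0.   ]
(0.662, -0.122) [ 0.666  -0.1215] (np.float64(213.0), np.int64(2314)) (0.662, -0.122) [ 0.6618 -0.1224] (np.float64(76.0), np.int64(409)) 
(0.657, -0.235) [ 0.6593 -0.2347] (np.float64(1142.0), np.int64(1427)) (0.657, -0.235) [ 0.677  -0.2298] (np.float64(888.0), np.int64(409)) 
(0.54, -0.116) [ 0.5421 -0.116 ] (np.float64(215.0), np.int64(2962)) (0.54, -0.116) [ 0.5378 -0.1144] (np.float64(393.0), np.int64(94)) 
(0.548, -0.23) [ 0.55   -0.2317] (np.float64(255.0), np.int64(2877)) (0.548, -0.23) [ 0.6078 -0.3118] (np.float64(578.0), np.int64(94)) 
(0.437, -0.112) [ 0.4375 -0.1132] (np.float64(233.0), np.int64(3658)) (0.437, -0.112) [ 0.4373 -0.1129] (np.float64(68.0), np.int64(426)) 
(0.428, -0.343) [ 0.4286 -0.3451] (np.float64(289.0), np.int64(3542)) (0.428, -0.343) [ 0.4405 -0.3374] (np.float64(812.0), np.int64(320))
```

View pics/w3.png

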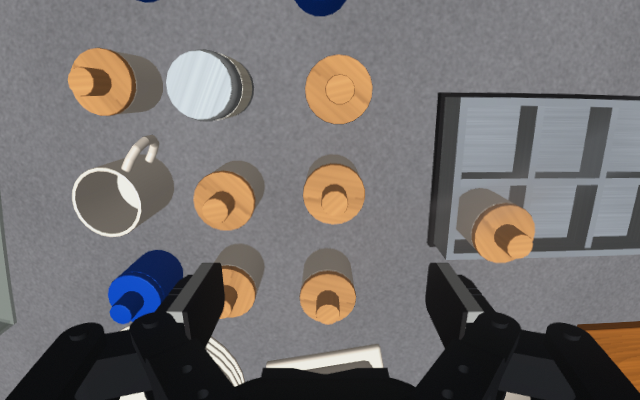

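Wrist and top agree to 4 mm. All six spares are upright, with the tin at (205,85) and the mug at (108,200) well clear. Next I pick the nearest spare and refine the maker pose from this same picture.

```bash
python3 -m inch '[[[0.04,0.013,0.05,0,0,0,-0.6],[0.08,0.013,0.1,0,0,0,-0.6],[0.0805,0.013,0.14,0,0,0,-0.6],[0.0805,0.013,0.18,0,0,0,-0.6],[0.0805,0.013,0.198,0,0,0,-0.6],[0.0805,0.013,0.198,0,0,0,-0.6],[0.0805,0.013,0.198,0,0,0,-0.6]]]' 40
python3 - <<'E'
from jars import *
from scipy.optimize import least_squares
im=cv2.imread("pics/w3.png");cw=cam("wrist",dict(position=np.array([.518,-.1259,.2971]),ee_rot=[-.001,1,0,0]))
print("loaded4",fitjar(orange(im),cw,.579,.059,.02))
mod=np.array([(0,-43,60),(0,43,60),(-90,-133,60),(90,-133,60)])/1e3;px=np.array([(526,178),(600,179),(461,97),(450,258)])
f=lambda v:(proj(maker(*v)(mod),cw)-px).ravel()
r=least_squares(f,[.528,.14,.03]);print(r.x.round(4),f(r.x).round(1))
cv2.imwrite("pics/w3c.png",cv2.resize(im[85:270,420:640],None,fx=3,fy=3))
E
```

```text
clock: 6.85
position: [0.4379, -0.1142, 0.1005]
ee_rot: [-0.0, 1.0, -0.0, 0.0]
ft_force: [0.9, -1.1, 0.7]
grip_width: 0.798
grasp_force: 0.0
loaded4 (array([0.57798253, 0.059433  ]), np.float64(305.0), np.int64(2952))
[0.5274 0.1424 0.032 ] [ 5.8  2.4  4.6 -0.3 -4.3 -1.7 -5.3  0.9]
```

View pics/w3c.png

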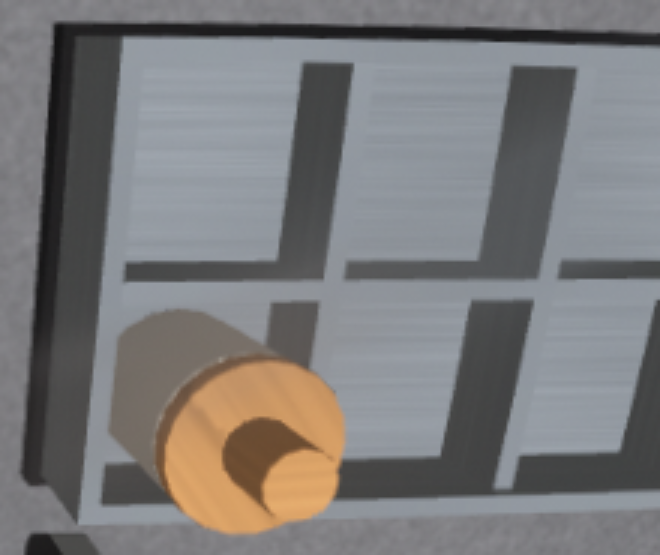

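The crop shows rim crossings at (530.7,178) and (602,178), the near corner at (460.7,97.7) and the far corner at (446.7,259). I'll refit with these and close on the jar.

```bash
python3 -m inch '[[[0,0,0,0,0,0,1],[0,0,0,0,0,0,1],[0,0,0,0,0,0,1],[0,0,0,0,0,0,1],[0,0,0,0,0,0,1],[0,0,-0.02,0,0,0,1],[0,0,-0.06,0,0,0,1],[0,0,-0.11,0,0,0,1],[0,0,-0.15,0,0,0,1],[0,0,-0.15,0,0,0,1]]]' 40
python3 - <<'E'
from jars import *
from scipy.optimize import least_squares
cw=cam("wrist",dict(position=np.array([.518,-.1259,.2971]),ee_rot=[-.001,1,0,0]));ct=cam("top")
mod=np.array([(0,-43,60),(0,43,60),(-90,-133,60),(90,-133,60)])/1e3;px=np.array([(530.7,178.3),(602.3,178.3),(460.7,97.7),(446.7,259)])
mt=np.array([(90,133,60),(90,-133,60),(-90,-133,60),(-90,133,60)])/1e3;pt=np.array([(217,151),(314.5,151),(315,218),(217.5,218)])
fw=lambda v:(proj(maker(*v)(mod),cw)-px).ravel();ft=lambda v:(proj(maker(*v)(mt),ct)-pt).ravel()
for f in (fw,lambda v:np.r_[fw(v)/2,ft(v)]):
    r=least_squares(f,[.528,.14,.03]);print(r.x.round(4),f(r.x).round(1))
M=maker(*r.x);W=M(np.array([(-43,-86,20),(-43,0,20),(-43,86,20),(43,-86,20),(43,0,20),(43,86,20)])/1e3);print(W.round(4))
E
```

```text
clock: 7.85
position: [0.4396, -0.1148, 0.2548]
ee_rot: [0.0, 1.0, 0.001, 0.004]
ft_force: [0.5, -1.1, -3.0]
grip_width: 0.282
grasp_force: 40.3
[0.5276 0.1434 0.0323] [ 1.9  2.4  3.   0.6 -3.1 -2.2 -1.2  0.1]
[0.5276 0.142  0.0337] [ 0.3  1.2  1.   0.3 -2.3 -1.  -1.2  0.1 -0.4  0.7 -0.4  0.7 -0.7 -0.6
 -1.5 -0.2]
[[0.4875 0.0546 0.02  ]
 [0.4846 0.1405 0.02  ]
 [0.4817 0.2265 0.02  ]
 [0.5735 0.0575 0.02  ]
 [0.5706 0.1434 0.02  ]
 [0.5676 0.2294 0.02  ]]
```

```bash
python3 -m inch '[[[-0.02,0.045,0,0,0,0,1],[-0.035,0.09,0,0,0,0,1],[-0.05,0.135,0,0,0,0,1],[-0.065,0.18,0,0,0,0,1],[-0.08,0.225,0,0,0,0,1],[-0.1,0.27,0,0,0,0,1],[-0.12,0.31,0,0,0,0,1],[-0.128,0.344,0,0,0,0,1],[-0.128,0.344,0,0,0,0,1],[-0.128,0.344,0,0,0,0,1]]]'
python3 -m inch '[[[0,0,0,0,0,0,1],[0,0,0,0,0,0,1],[0,0,0,0,0,0,1],[0,0,0,0,0,0,1]]]'
python3 - <<'E'
from h import *
print(go(DOWN,[.5676,.2294,.121]))
cv2.imwrite("pics/w4.png",imaging.camera("wrist"))
E
```

```text
clock: 8.85
position: [0.5648, 0.2302, 0.2481]
ee_rot: [-0.001, 1.0, -0.001, -0.001]
ft_force: [0.0, 0.1, -2.9]
grip_width: 0.286
grasp_force: 40.3
clock: 9.25
position: [0.5653, 0.2292, 0.2499]
ee_rot: [0.0, 1.0, 0.0, 0.0]
ft_force: [-0.2, -0.2, -3.1]
grip_width: 0.289
grasp_force: 40.3
(array([-2.200e-03,  1.000e-04,  1.289e-01]), array([ 0.0002,  0.0004, -0.0005]))
```

View pics/w4.png

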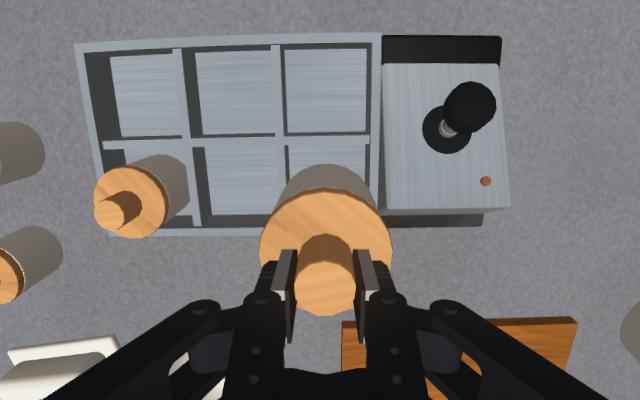

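```bash
python3 -m inch '[[[-0.002,0,0.04,0,0,0,1],[-0.002,0,0.08,0,0,0,1],[-0.002,0,0.11,0,0,0,1],[-0.002,0,0.118,0,0,0,1],[-0.002,0,0.123,0,0,0,1],[-0.002,0,0.127,0,0,0,1],[-0.002,0,0.129,0,0,0,1],[-0.002,0,0.13,0,0,0,1],[-0.002,0,0.13,0,0,0,1],[-0.002,0,0.13,0,0,0,1]]]'
```

```text
clock: 10.3
position: [0.5679, 0.2302, 0.1208]
ee_rot: [-0.0, 1.0, 0.001, 0.001]
ft_force: [-0.6, 0.8, 4.1]
grip_width: 0.283
grasp_force: 40.8
```

```bash
python3 -m inch '[[[0,0,0,0,0,0,0],[0,0,0,0,0,0,0],[0,0,0,0,0,0,0],[0,0,-0.02,0,0,0,0],[0,0,-0.06,0,0,0,0],[0,0,-0.1,0,0,0,0],[0.005,-0.045,-0.12,0,0,0,-0.6],[0.01,-0.09,-0.12,0,0,0,-0.6],[0.015,-0.135,-0.12,0,0,0,-0.6],[0.02,-0.18,-0.12,0,0,0,-0.6]]]'
python3 -m inch '[[[0.003,-0.045,0,0,0,0,-0.6],[0.006,-0.09,0,0,0,0,-0.6],[0.006,-0.13,0,0,0,0,-0.6],[0.006,-0.166,0,0,0,0,-0.6],[0.006,-0.166,0,0,0,0,-0.6],[0.006,-0.166,0,0,0,0,-0.6],[0.006,-0.166,0,0,0,0,-0.6]]]'
cat > look.py <<'E'
import sys
from jars import *
from workcell import sensors
def run(cands,wells=()):
    o=sensors.get_obs();im=imaging.camera("wrist");cw=cam("wrist",o);top=imaging.camera("top");ct=cam("top")
    print("tcp",np.round(o["position"],4))
    for x,y,z in cands:
        for n,m,c in (("wrist",orange(im),cw),("top",orange(top),ct)):
            try: r=fitjar(m,c,x,y,z);print(n,(x,y),r[0].round(4),int(r[1]),int(r[2]),"shift",np.round([o["position"][0]-r[0][0],r[0][1]-o["position"][1]],4))
            except Exception as e: print(n,"none",e)
    cv2.imwrite("pics/last_w.png",im);cv2.imwrite("pics/last_t.png",top)
run([tuple(map(float,a.split(","))) for a in sys.argv[1:]])
E
python3 look.py .542,-.116,0 .55,-.231,0 .5676,.2294,.02
```

```text
clock: 11.3
position: [0.5469, 0.048, 0.2399]
ee_rot: [-0.0, 1.0, 0.0, 0.0]
ft_force: [1.9, -0.6, -0.3]
grip_width: 0.8
grasp_force: 0.0
clock: 12.0
position: [0.5415, -0.115, 0.2395]
ee_rot: [-0.001, 1.0, 0.0, -0.0]
ft_force: [0.2, 0.1, 0.1]
grip_width: 0.798
grasp_force: 0.0
tcp [ 0.5415 -0.115   0.2395]
wrist (0.542, -0.116) [ 0.5419 -0.1166] 306 4297 shift [-0.0004 -0.0017]
top (0.542, -0.116) [ 0.532 -0.101] 332 158 shift [0.0095 0.014 ]
wrist (0.55, -0.231) [ 0.5499 -0.2318] 349 4153 shift [-0.0084 -0.1169]
top (0.55, -0.231) [ 0.59  -0.276] 644 158 shift [-0.0485 -0.161 ]
wrist none attempt to get argmin of an empty sequence
top (0.5676, 0.2294) [0.5674 0.2295] 84 443 shift [-0.0259  0.3445]
```

Jar 1 is seated in well 6 at (0.567, 0.2295), as planned. Next is jar 2 to well 5.

```bash
python3 -m inch '[[[0,-0.0015,0.04,0,0,0,-0.6],[0,-0.0015,0.08,0,0,0,-0.6],[0,-0.0015,0.12,0,0,0,-0.6],[0,-0.0015,0.139,0,0,0,-0.6],[0,-0.0015,0.139,0,0,0,-0.6],[0,-0.0015,0.139,0,0,0,1],[0,-0.0015,0.139,0,0,0,1],[0,-0.0015,0.139,0,0,0,1],[0,-0.0015,0.139,0,0,0,1],[0,-0.0015,0.139,0,0,0,1]]]' 40
python3 -m inch '[[[0,0,-0.02,0,0,0,1],[0,0,-0.06,0,0,0,1],[0,0,-0.1,0,0,0,1],[0,0,-0.14,0,0,0,1],[0,0.02,-0.15,0,0,0,1],[-0.01,0.06,-0.15,0,0,0,1],[-0.02,0.1,-0.15,0,0,0,1],[-0.029,0.14,-0.15,0,0,0,1],[-0.029,0.18,-0.15,0,0,0,1],[-0.029,0.22,-0.15,0,0,0,1]]]'
python3 -m inch '[[[0,0.0394,0,0,0,0,1],[0,0.0394,0,0,0,0,1],[0,0.0394,0,0,0,0,1],[0,0.0394,0,0,0,0,1],[0,0.0394,0,0,0,0,1]]]'
python3 -c "
from h import *
print(go(DOWN,[.5706,.1434,.1205]))"
```

```text
clock: 13.1
position: [0.5425, -0.1175, 0.1022]
ee_rot: [-0.0, 1.0, 0.0, 0.001]
ft_force: [-1.0, 2.6, 7.7]
grip_width: 0.285
grasp_force: 39.3
clock: 14.1
position: [0.5701, 0.1037, 0.2509]
ee_rot: [-0.0, 1.0, -0.0, 0.0]
ft_force: [0.1, -0.8, -2.1]
grip_width: 0.285
grasp_force: 39.8
clock: 14.6
position: [0.5705, 0.1401, 0.2509]
ee_rot: [0.001, 1.0, -0.0, 0.0]
ft_force: [0.9, -0.1, -1.1]
grip_width: 0.288
grasp_force: 39.9
(array([-0.    ,  0.0033,  0.1304]), array([-0.0002,  0.0004, -0.002 ]))
```

```bash
python3 -m inch '[[[0,0.003,0.04,0,0,0,1],[0,0.003,0.08,0,0,0,1],[0,0.003,0.11,0,0,0,1],[0,0.003,0.118,0,0,0,1],[0,0.003,0.123,0,0,0,1],[0,0.003,0.127,0,0,0,1],[0,0.003,0.129,0,0,0,1],[0,0.003,0.13,0,0,0,1],[0,0.003,0.13,0,0,0,1],[0,0.003,0.13,0,0,0,1]]]'
```

```text
clock: 15.6
position: [0.5712, 0.145, 0.1222]
ee_rot: [-0.0, 1.0, 0.001, 0.001]
ft_force: [-0.6, 0.5, 5.4]
grip_width: 0.286
grasp_force: 40.5
```

```bash
python3 -m inch '[[[0,0,0,0,0,0,0],[0,0,0,0,0,0,0],[0,0,0,0,0,0,0],[0,0,-0.02,0,0,0,0],[0,0,-0.06,0,0,0,0],[0,0,-0.1,0,0,0,0],[0.005,-0.045,-0.12,0,0,0,-0.6],[0.01,-0.09,-0.12,0,0,0,-0.6],[0.015,-0.135,-0.12,0,0,0,-0.6],[0.02,-0.18,-0.12,0,0,0,-0.6]]]'
python3 -m inch '[[[0,-0.045,0,0,0,0,-0.6],[0,-0.09,0,0,0,0,-0.6],[0,-0.13,0,0,0,0,-0.6],[0,-0.17,0,0,0,0,-0.6],[0,-0.196,0,0,0,0,-0.6],[0,-0.196,0,0,0,0,-0.6],[0,-0.196,0,0,0,0,-0.6],[0,-0.196,0,0,0,0,-0.6]]]'
python3 look.py .55,-.2315,0 .659,-.235,0 .5706,.1434,.02
```

```text
clock: 16.6
position: [0.5499, -0.0371, 0.241]
ee_rot: [-0.0, 1.0, 0.0, 0.0]
ft_force: [1.7, -0.2, -0.4]
grip_width: 0.797
grasp_force: 0.0
clock: 17.4
position: [0.5508, -0.23, 0.2405]
ee_rot: [-0.001, 1.0, 0.0, 0.0]
ft_force: [-0.7, 0.5, 0.3]
grip_width: 0.798
grasp_force: 0.0
tcp [ 0.5508 -0.23    0.2405]
wrist (0.55, -0.2315) [ 0.5503 -0.2317] 284 4300 shift [ 0.0004 -0.0018]
top (0.55, -0.2315) [ 0.55   -0.2315] 169 321 shift [ 0.0008 -0.0015]
wrist (0.659, -0.235) [ 0.6594 -0.2369] 302 3307 shift [-0.1087 -0.0069]
top (0.659, -0.235) [ 0.658  -0.2383] 71 408 shift [-0.1072 -0.0083]
wrist none attempt to get argmin of an empty sequence
top (0.5706, 0.1434) [0.57   0.1437] 71 449 shift [-0.0192  0.3737]
```

```bash
python3 -m inch '[[[0,-0.0017,0.04,0,0,0,-0.6],[0,-0.0017,0.08,0,0,0,-0.6],[0,-0.0017,0.12,0,0,0,-0.6],[0,-0.0017,0.1375,0,0,0,-0.6],[0,-0.0017,0.1375,0,0,0,-0.6],[0,-0.0017,0.1375,0,0,0,1],[0,-0.0017,0.1375,0,0,0,1],[0,-0.0017,0.1375,0,0,0,1],[0,-0.0017,0.1375,0,0,0,1],[0,-0.0017,0.1375,0,0,0,1]]]' 40
python3 -m inch '[[[0,0,-0.02,0,0,0,1],[0,0,-0.06,0,0,0,1],[0,0,-0.1,0,0,0,1],[0,0,-0.14,0,0,0,1],[0,0.02,-0.15,0,0,0,1],[0.01,0.06,-0.15,0,0,0,1],[0.02,0.1,-0.15,0,0,0,1],[0.03,0.14,-0.15,0,0,0,1],[0.04,0.18,-0.15,0,0,0,1],[0.05,0.22,-0.15,0,0,0,1]]]'
python3 -m inch '[[[0.01,0.04,0,0,0,0,1],[0.019,0.08,0,0,0,0,1],[0.019,0.12,0,0,0,0,1],[0.019,0.16,0,0,0,0,1],[0.019,0.2,0,0,0,0,1],[0.019,0.238,0,0,0,0,1],[0.019,0.238,0,0,0,0,1],[0.019,0.238,0,0,0,0,1],[0.019,0.238,0,0,0,0,1]]]'
python3 -c "
from h import *
print(go(DOWN,[.4817,.2265,.1205]))"
```

```text
clock: 18.5
position: [0.5514, -0.233, 0.1048]
ee_rot: [-0.0, 1.0, -0.0, 0.001]
ft_force: [0.1, 1.4, 7.2]
grip_width: 0.288
grasp_force: 39.1
clock: 19.5
position: [0.4996, -0.0117, 0.2536]
ee_rot: [0.0, 1.0, 0.0, 0.001]
ft_force: [0.5, 0.3, -1.4]
grip_width: 0.285
grasp_force: 39.8
clock: 20.4
position: [0.4816, 0.2236, 0.2533]
ee_rot: [0.001, 1.0, -0.0, 0.0]
ft_force: [-0.1, 0.1, -2.5]
grip_width: 0.288
grasp_force: 39.9
(array([-1.000e-04,  3.000e-03,  1.328e-01]), array([-0.0004,  0.0003, -0.0014]))
```

```bash
python3 -m inch '[[[0,0.003,0.04,0,0,0,1],[0,0.003,0.08,0,0,0,1],[0,0.003,0.11,0,0,0,1],[0,0.003,0.118,0,0,0,1],[0,0.003,0.123,0,0,0,1],[0,0.003,0.127,0,0,0,1],[0,0.003,0.129,0,0,0,1],[0,0.003,0.13,0,0,0,1],[0,0.003,0.13,0,0,0,1],[0,0.003,0.13,0,0,0,1]]]'
```

```text
clock: 21.4
position: [0.4821, 0.2286, 0.1247]
ee_rot: [-0.0, 1.0, 0.001, 0.001]
ft_force: [-1.2, 0.5, 5.8]
grip_width: 0.282
grasp_force: 40.6
```

```bash
python3 -m inch '[[[0,0,0,0,0,0,0],[0,0,0,0,0,0,0],[0,0,0,0,0,0,0],[0,0,-0.02,0,0,0,0],[0,0,-0.06,0,0,0,0],[0,0,-0.1,0,0,0,0],[-0.015,-0.04,-0.12,0,0,0,-0.6],[-0.03,-0.08,-0.12,0,0,0,-0.6],[-0.045,-0.12,-0.12,0,0,0,-0.6],[-0.06,-0.16,-0.12,0,0,0,-0.6]]]'
python3 -m inch '[[[-0.015,-0.04,0,0,0,0,-0.6],[-0.03,-0.08,0,0,0,0,-0.6],[-0.045,-0.12,0,0,0,0,-0.6],[-0.06,-0.16,0,0,0,0,-0.6],[-0.08,-0.2,0,0,0,0,-0.6],[-0.1,-0.24,0,0,0,0,-0.6],[-0.116,-0.28,0,0,0,0,-0.6],[-0.116,-0.304,0,0,0,0,-0.6],[-0.116,-0.304,0,0,0,0,-0.6],[-0.116,-0.304,0,0,0,0,-0.6]]]'
python3 look.py .659,-.237,0 .664,-.122,0 .4817,.2265,.02
```

```text
clock: 22.4
position: [0.5417, 0.0663, 0.2435]
ee_rot: [-0.0, 1.0, 0.0, 0.0]
ft_force: [0.5, 0.5, -0.3]
grip_width: 0.8
grasp_force: 0.0
clock: 23.4
position: [0.6572, -0.2364, 0.2428]
ee_rot: [0.0, 1.0, 0.0, -0.0]
ft_force: [0.3, 0.4, 0.0]
grip_width: 0.802
grasp_force: 0.0
tcp [ 0.6572 -0.2364  0.2428]
wrist (0.659, -0.237) [ 0.66  -0.238] 289 4197 shift [-0.0028 -0.0017]
top (0.659, -0.237) [ 0.658  -0.2383] 79 399 shift [-0.0008 -0.0019]
wrist (0.664, -0.122) [ 0.6649 -0.1216] 335 4075 shift [-0.0077  0.1148]
top (0.664, -0.122) [ 0.6645 -0.1231] 82 408 shift [-0.0072  0.1133]
wrist none attempt to get argmin of an empty sequence
top (0.4817, 0.2265) [0.4787 0.2285] 73 457 shift [0.1786 0.4649]
```

```bash
python3 -m inch '[[[-0.002,-0.0018,0.04,0,0,0,-0.6],[-0.002,-0.0018,0.08,0,0,0,-0.6],[-0.002,-0.0018,0.12,0,0,0,-0.6],[-0.002,-0.0018,0.1385,0,0,0,-0.6],[-0.002,-0.0018,0.1385,0,0,0,-0.6],[-0.002,-0.0018,0.1385,0,0,0,1],[-0.002,-0.0018,0.1385,0,0,0,1],[-0.002,-0.0018,0.1385,0,0,0,1],[-0.002,-0.0018,0.1385,0,0,0,1],[-0.002,-0.0018,0.1385,0,0,0,1]]]' 40
python3 -m inch '[[[0,0,-0.02,0,0,0,1],[0,0,-0.06,0,0,0,1],[0,0,-0.1,0,0,0,1],[0,0,-0.14,0,0,0,1],[0.01,0.02,-0.15,0,0,0,1],[0.025,0.055,-0.15,0,0,0,1],[0.04,0.09,-0.15,0,0,0,1],[0.055,0.125,-0.15,0,0,0,1],[0.07,0.16,-0.15,0,0,0,1],[0.085,0.195,-0.15,0,0,0,1]]]'
python3 -m inch '[[[0.015,0.035,0,0,0,0,1],[0.03,0.07,0,0,0,0,1],[0.045,0.105,0,0,0,0,1],[0.06,0.14,0,0,0,0,1],[0.075,0.17,0,0,0,0,1],[0.09,0.184,0,0,0,0,1],[0.09,0.184,0,0,0,0,1],[0.09,0.184,0,0,0,0,1],[0.09,0.184,0,0,0,0,1]]]'
python3 -c "
from h import *
print(go(DOWN,[.4846,.1405,.1205]))"
```

```text
clock: 24.5
position: [0.6604, -0.2381, 0.1069]
ee_rot: [-0.0, 1.0, -0.0, 0.002]
ft_force: [-0.4, 1.7, 6.0]
grip_width: 0.285
grasp_force: 39.1
clock: 25.5
position: [0.5735, -0.0416, 0.2553]
ee_rot: [-0.0, 1.0, 0.0, 0.001]
ft_force: [0.4, 1.7, -2.1]
grip_width: 0.282
grasp_force: 39.6
clock: 26.4
position: [0.4849, 0.14, 0.255]
ee_rot: [0.001, 1.0, -0.0, 0.0]
ft_force: [0.4, -0.2, -1.5]
grip_width: 0.286
grasp_force: 39.7
(array([0.0004, 0.0005, 0.1345]), array([-0.    ,  0.0008, -0.0016]))
```

```bash
python3 -m inch '[[[0,0.0005,0.04,0,0,0,1],[0,0.0005,0.08,0,0,0,1],[0,0.0005,0.11,0,0,0,1],[0,0.0005,0.118,0,0,0,1],[0,0.0005,0.123,0,0,0,1],[0,0.0005,0.127,0,0,0,1],[0,0.0005,0.129,0,0,0,1],[0,0.0005,0.13,0,0,0,1],[0,0.0005,0.13,0,0,0,1],[0,0.0005,0.13,0,0,0,1]]]'
```

```text
clock: 27.4
position: [0.4855, 0.142, 0.1268]
ee_rot: [-0.0, 1.0, 0.001, 0.001]
ft_force: [-3.3, -0.9, 7.9]
grip_width: 0.282
grasp_force: 40.9
```

```bash
python3 -m inch '[[[0,0,0,0,0,0,0],[0,0,0,0,0,0,0],[0,0,0,0,0,0,0],[0,0,-0.02,0,0,0,0],[0,0,-0.06,0,0,0,0],[0,0,-0.1,0,0,0,0],[-0.02,-0.03,-0.12,0,0,0,-0.6],[-0.04,-0.06,-0.12,0,0,0,-0.6],[-0.06,-0.09,-0.12,0,0,0,-0.6],[-0.08,-0.12,-0.12,0,0,0,-0.6]]]'
python3 -m inch '[[[-0.02,-0.03,0,0,0,0,-0.6],[-0.04,-0.06,0,0,0,0,-0.6],[-0.06,-0.09,0,0,0,0,-0.6],[-0.08,-0.12,0,0,0,0,-0.6],[-0.099,-0.144,0,0,0,0,-0.6],[-0.099,-0.144,0,0,0,0,-0.6],[-0.099,-0.144,0,0,0,0,-0.6],[-0.099,-0.144,0,0,0,0,-0.6]]]'
python3 look.py .6647,-.122,0 .4846,.1405,.02
```

```text
clock: 28.4
position: [0.5651, 0.0206, 0.2451]
ee_rot: [-0.0, 1.0, 0.0, 0.001]
ft_force: [-1.1, 1.5, -0.7]
grip_width: 0.799
grasp_force: 0.0
clock: 29.2
position: [0.6633, -0.1212, 0.2447]
ee_rot: [-0.001, 1.0, 0.0, -0.0]
ft_force: [-0.3, -0.6, -0.9]
grip_width: 0.802
grasp_force: 0.0
tcp [ 0.6633 -0.1212  0.2447]
wrist (0.6647, -0.122) [ 0.6652 -0.1226] 294 4153 shift [-0.0019 -0.0014]
top (0.6647, -0.122) [ 0.6644 -0.1211] 921 433 shift [-0.0011  0.0001]
wrist (0.4846, 0.1405) [0.4846 0.1605] 21 21 shift [0.1787 0.2817]
top (0.4846, 0.1405) [0.4827 0.1413] 75 444 shift [0.1806 0.2624]
```

```bash
python3 -m inch '[[[-0.0015,-0.0013,0.04,0,0,0,-0.6],[-0.0015,-0.0013,0.08,0,0,0,-0.6],[-0.0015,-0.0013,0.12,0,0,0,-0.6],[-0.0015,-0.0013,0.14,0,0,0,-0.6],[-0.0015,-0.0013,0.14,0,0,0,-0.6],[-0.0015,-0.0013,0.14,0,0,0,1],[-0.0015,-0.0013,0.14,0,0,0,1],[-0.0015,-0.0013,0.14,0,0,0,1],[-0.0015,-0.0013,0.14,0,0,0,1],[-0.0015,-0.0013,0.14,0,0,0,1]]]' 40
python3 -m inch '[[[0,0,-0.02,0,0,0,1],[0,0,-0.06,0,0,0,1],[0,0,-0.1,0,0,0,1],[0,0,-0.14,0,0,0,1],[0.02,0.02,-0.15,0,0,0,1],[0.045,0.045,-0.15,0,0,0,1],[0.07,0.07,-0.15,0,0,0,1],[0.095,0.095,-0.15,0,0,0,1],[0.12,0.12,-0.15,0,0,0,1],[0.145,0.145,-0.15,0,0,0,1]]]'
python3 -m inch '[[[0.02,0.02,0,0,0,0,1],[0.0325,0.032,0,0,0,0,1],[0.0325,0.032,0,0,0,0,1],[0.0325,0.032,0,0,0,0,1],[0.0325,0.032,0,0,0,0,1]]]'
python3 -c "
from h import *
print(go(DOWN,[.4875,.0546,.1205]))"
```

```text
clock: 30.3
position: [0.666, -0.1234, 0.1067]
ee_rot: [-0.0, 1.0, 0.0, 0.002]
ft_force: [-0.8, 2.1, 7.6]
grip_width: 0.283
grasp_force: 39.2
clock: 31.3
position: [0.5186, 0.022, 0.2549]
ee_rot: [-0.0, 1.0, 0.0, 0.0]
ft_force: [-0.5, 0.8, -2.3]
grip_width: 0.282
grasp_force: 39.7
clock: 31.8
position: [0.4878, 0.0524, 0.2549]
ee_rot: [0.001, 1.0, -0.0, 0.0]
ft_force: [0.0, -0.3, -2.4]
grip_width: 0.282
grasp_force: 39.7
(array([0.0004, 0.0023, 0.1344]), array([-0.0003,  0.0007, -0.0013]))
```

```bash
python3 -m inch '[[[0,0.002,0.04,0,0,0,1],[0,0.002,0.08,0,0,0,1],[0,0.002,0.11,0,0,0,1],[0,0.002,0.118,0,0,0,1],[0,0.002,0.123,0,0,0,1],[0,0.002,0.127,0,0,0,1],[0,0.002,0.129,0,0,0,1],[0,0.002,0.13,0,0,0,1],[0,0.002,0.13,0,0,0,1],[0,0.002,0.13,0,0,0,1]]]'
```

```text
clock: 32.8
position: [0.4887, 0.0558, 0.1266]
ee_rot: [-0.0, 1.0, 0.001, 0.002]
ft_force: [-1.3, 0.5, 6.5]
grip_width: 0.284
grasp_force: 40.6
```

Seated. Release, lift, and work out the approach to the knob: closed fingers, tool along the knob axis, 0.12 m before the face.

```bash
python3 -m inch '[[[0,0,0,0,0,0,0],[0,0,0,0,0,0,0],[0,0,0,0,0,0,0],[0,0,-0.02,0,0,0,0],[0,0,-0.06,0,0,0,0],[0,0,-0.1,0,0,0,0],[0,0,-0.13,0,0,0,0],[0,0,-0.15,0,0,0,0],[0,0,-0.15,0,0,0,0],[0,0,-0.15,0,0,0,0]]]'
python3 - <<'E'
from jars import *
top=imaging.camera("top");ct=cam("top")
for w in ((.4875,.0546),(.4846,.1405),(.4817,.2265),(.5735,.0575),(.5706,.1434),(.5676,.2294)):
    r=fitjar(orange(top),ct,*w,.02);print(w,r[0].round(4),r[1:])
cv2.imwrite("pics/top_end.png",top)
yaw=.033;M=maker(.5276,.142,yaw)
Rk=Rn.from_euler('z',yaw)*Rn.from_matrix(np.c_[[-.913,0,-.408],[0,1,0],[.408,0,-.913]])
a=np.array([-.408,0,.913]);p=np.array([-.01,.188,.075])
k0=M(p+.034*a);print("in",k0.round(4),"out",M(p+.059*a).round(4))
t=M(p+(.059+.10)*a);t[:2]+=[.003,.002];print("pre",t.round(4),go(Rk,t))
E
```

```text
clock: 33.8
position: [0.4873, 0.0554, 0.2745]
ee_rot: [-0.0, 1.0, 0.0, 0.0]
ft_force: [-1.1, 0.6, -1.0]
grip_width: 0.501
grasp_force: 0.0
(0.4875, 0.0546) [0.4875 0.0746] (np.float64(970.0), np.int64(458))
(0.4846, 0.1405) [0.5345 0.0602] (np.float64(967.0), np.int64(458))
(0.4817, 0.2265) [0.4787 0.2285] (np.float64(72.0), np.int64(458))
(0.5735, 0.0575) [0.5934 0.0576] (np.float64(942.0), np.int64(430))
(0.5706, 0.1434) [0.5684 0.1483] (np.float64(949.0), np.int64(430))
(0.5676, 0.2294) [0.5686 0.23  ] (np.float64(95.0), np.int64(430))
in [0.4975 0.3291 0.106 ] out [0.4873 0.3288 0.1289]
pre [0.4496 0.3294 0.2202] (array([0.0373, 0.2742, 0.0536]), array([-0.0073, -0.421 , -0.0322]))
```

View pics/top_end.png

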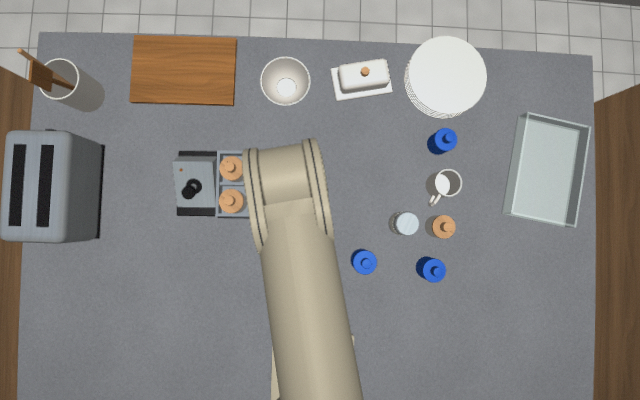

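The arm hides the middle wells; wells 3 and 6 are filled and the bystanders are untouched. The knob shows pulled out at (191,189). I move to the pre-push pose and look from there.

```bash
python3 -m inch '[[[0.037,0.04,0.0,-0.007,-0.421,-0.032,1],[0.037,0.08,0.0,-0.007,-0.421,-0.032,1],[0.037,0.12,0.01,-0.007,-0.421,-0.032,1],[0.037,0.16,0.02,-0.007,-0.421,-0.032,1],[0.037,0.2,0.03,-0.007,-0.421,-0.032,1],[0.037,0.24,0.045,-0.007,-0.421,-0.032,1],[0.037,0.274,0.0535,-0.007,-0.421,-0.032,1],[0.037,0.274,0.0535,-0.007,-0.421,-0.032,1],[0.037,0.274,0.0535,-0.007,-0.421,-0.032,1],[0.037,0.274,0.0535,-0.007,-0.421,-0.032,1]]]' 40
python3 -m inch '[[[0,0,0,0,0,0,1],[0,0,0,0,0,0,1],[0,0,0,0,0,0,1]]]'
python3 - <<'E'
from jars import *
o=sensors.get_obs();top=imaging.camera("top");ct=cam("top");w=imaging.camera("wrist");cw=cam("wrist",o)
print(np.round(o["position"],4))
for q in ((.4875,.0546),(.4846,.1405),(.4817,.2265),(.5735,.0575),(.5706,.1434),(.5676,.2294)):
    r=fitjar(orange(top),ct,*q,.02);print(q,r[0].round(4),r[1:])
M=maker(.5276,.142,.033);a=np.array([-.408,0,.913]);p=np.array([-.01,.188,.075])
print("face pred px",proj([M(p+.059*a)],cw))
A=Rn.from_quat(o["ee_rot"]);tip=np.array([o["position"]+A.apply([0,0,d]) for d in (.017,.117)]);print("aim px",proj(tip,cw))
cv2.imwrite("pics/w5.png",np.vstack([w,cv2.resize(top[130:260,130:480],(640,238))])[:600])
E
```

```text
clock: 34.85
position: [0.4504, 0.328, 0.2206]
ee_rot: [-0.015, 0.978, 0.003, 0.209]
ft_force: [-0.1, -0.0, 1.1]
grip_width: 0.002
grasp_force: 0.0
clock: 35.15
position: [0.4505, 0.3288, 0.2215]
ee_rot: [-0.016, 0.978, 0.004, 0.209]
ft_force: [0.6, 0.3, 1.1]
grip_width: 0.001
grasp_force: 0.0
[0.4505 0.3288 0.2215]
(0.4875, 0.0546) [0.4868 0.0562] (np.float64(78.0), np.int64(430))
(0.4846, 0.1405) [0.486  0.1412] (np.float64(77.0), np.int64(445))
(0.4817, 0.2265) [0.4787 0.2285] (np.float64(74.0), np.int64(456))
(0.5735, 0.0575) [0.5772 0.0598] (np.float64(82.0), np.int64(431))
(0.5706, 0.1434) [0.57   0.1437] (np.float64(69.0), np.int64(451))
(0.5676, 0.2294) [0.5674 0.2295] (np.float64(79.0), np.int64(448))
face pred px [[322.13743443 205.71970241]]
aim px [[323.92323909 270.40230982]
 [324.098247   204.07068139]]
```

View pics/w5.png

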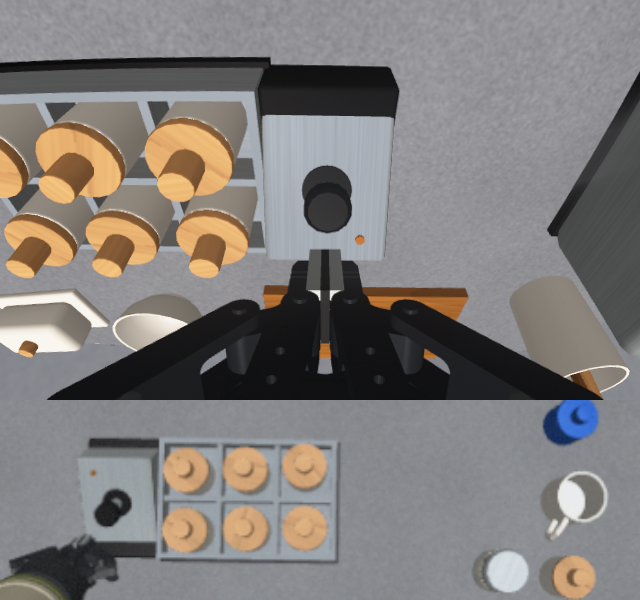

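All six wells are filled and the knob is out. The cap face at (327,210) lines up with the aim point (324,207). Now I push it home.

```bash
python3 -m inch '[[[0,0.001,0.04,0,0,0,1],[0,0.001,0.07,0,0,0,1],[0,0.001,0.08,0,0,0,1],[0,0.001,0.088,0,0,0,1],[0,0.001,0.095,0,0,0,1],[0,0.001,0.101,0,0,0,1],[0,0.001,0.106,0,0,0,1],[0,0.001,0.109,0,0,0,1],[0,0.001,0.11,0,0,0,1],[0,0.001,0.11,0,0,0,1]]]'
```

```text
clock: 36.25
position: [0.4953, 0.332, 0.121]
ee_rot: [-0.016, 0.978, 0.004, 0.209]
ft_force: [0.6, -0.2, -0.0]
grip_width: 0.001
grasp_force: 0.0
```

```bash
python3 -m inch '[[[0,0,0.002,0,0,0,1],[0,0,0.004,0,0,0,1],[0,0,0.004,0,0,0,1],[0,0,0.004,0,0,0,1]]]'
python3 -m inch '[[[0,0,-0.04,0,0,0,1],[0,0,-0.08,0,0,0,1],[0,0,-0.114,0,0,0,1],[0,0,-0.114,0,0,0,1],[0,0,-0.114,0,0,0,1],[0,0,-0.114,0,0,0,1]]]'
python3 - <<'E'
from h import *
w=imaging.camera("wrist");s=imaging.camera("side")
cv2.imwrite("pics/w6.png",np.hstack([cv2.resize(w[120:280,200:440],(400,267)),cv2.resize(s[100:260,200:440],(400,267))]))
E
```

```text
clock: 36.65
position: [0.4959, 0.3326, 0.1205]
ee_rot: [-0.016, 0.978, 0.004, 0.209]
ft_force: [-34.4, -15.3, 46.4]
grip_width: -0.002
grasp_force: 28.1
clock: 37.25
position: [0.4502, 0.3298, 0.2201]
ee_rot: [-0.016, 0.978, 0.003, 0.209]
ft_force: [-0.5, -0.3, -0.4]
grip_width: 0.002
grasp_force: 0.0
```

View pics/w6.png

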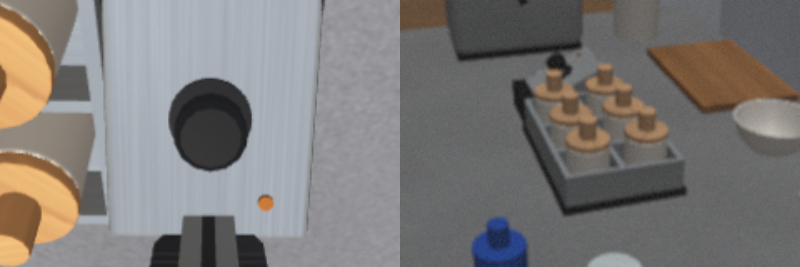

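The left crop shows the cap back close over its bezel, as at the start; the push met a firm 58 N stop. The right crop shows six upright jars in the wells.

```bash
python3 -c "
from workcell import order
print(order.hand_in())"
```

```text
the job is handed in; nothing more can be done
None
```

The job is handed in: I pulled the knob out, filled the five empty wells with spare jars, then pushed the knob home; the camera shows six upright jars, with the sixth spare, mug and tin left standing.

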